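# Reset the peak pointer of the press load indicator

## Task

The peak pointer of the sample press's load indicator has been left standing on the scale. Squeeze the two spring tabs on the sides of its reset knob together and, keeping them squeezed, turn the knob back anticlockwise until the pointer is against its zero stop; then let go so that the tabs spring back out and lock it there. Leave the other things on the bench where they are.

Things in the scene. Friction and masses are not known exactly. Their poses are not given: they have to be found in the camera images.
- indicator: load indicator fixed to the bench: white square head (190 x 190 x 50 mm) with a round white dial, tilted 30 degrees, facing up and towards the robot, on a grey stand. Origin: on the bench under the middle of the dial, whose face is 135 mm above it; x horizontal, away from the dial's low front edge; z up. The face's outward normal is (-0.5, 0, 0.866) in this frame.
- reset_grip (a point): point on the axis of the reset knob in the middle of the dial, 30 mm out from the face, level with the tabs; turns with the knob. z: outward along the knob's axis, 30 degrees from vertical; y: the line through the two tabs, along which to squeeze; x: towards the pointer. The knob's core is black, round, 32 mm across and ends 44 mm from the face.
- zero_stop (a point): top of the zero stop, a steel post 7 mm thick and 24 mm tall on the dial, 60 mm from its centre, at the left end (seen from in front) of the 120 degree scale that spans the dial's upper half
- knob_foot (a point): foot of the knob, on its axis at the dial face. Around it is a crown of steel teeth, 70 mm across and 12 mm high, 15 degrees apart, between which the feet of the tabs lock: the knob turns only while both tabs are squeezed in. Keep the fingers above the crown.
- pointer_tip (a point): tip of the peak pointer, a dark steel bar 6 mm wide and 3 mm thick fixed to the knob, 66 mm from the knob's axis and 16.5 mm out from the dial face; the zero post stops it
- reset_knob (a joint): angle of knob and pointer (rad): 0 with the pointer against the zero stop, growing clockwise as seen from in front of the dial, to 2.09 at the other end of the scale; it starts between about 0.6 and 1.4. Turns with about 0.03 N m of friction when unlocked and stays where it is left.
- tab_a (a joint): how far the tab at +y is pressed in (m): 0 out, 0.0045 fully in; the spring takes 6 N to begin, 10 N fully in; free with both tabs in by 0.004 or more, half in it catches on the teeth. The two grey plastic tabs are each 18 mm wide, 4 mm thick and stand from 14 to 42 mm out from the face; their outer faces are 52 mm apart when free, 43 mm when fully squeezed
- tab_b (a joint): the same for the tab at -y
- sample_disc: loose polished steel sample disc, 42 mm across, 14 mm thick; origin at the centre of its underside
- sample_block: loose dark steel block, 40 x 40 x 22 mm; origin at the centre of its underside
- jar: loose amber jar with a steel lid, 56 mm across, 85 mm tall; origin at the centre of its underside
- brush: loose hand brush lying on the bench; origin under its middle
- cup: loose white cup, 70 mm across the rim, 80 mm tall; origin at the centre of its underside
- climate_meter: loose small white display, 90 mm wide, 100 mm tall, 22 mm thick; origin at the centre of its underside
- thin_disc: loose brass sample disc, 36 mm across, 10 mm thick; origin at the centre of its underside

How it is judged:
By the outcome, as a careful person would: the job done as asked, in the order asked, and still so for the second after the job is handed in, with the robot touching nothing.
It also fails if it takes over 32 s, if anything falls off the work surface, if the arm or the gripper's body presses on something with over 40 N, if the wrist force passes 120 N, or if a joint passes its speed limit or range.

## Robot

A 7-joint arm with a two-finger parallel gripper is mounted at the origin on the work surface. World frame = base frame: x ahead of the robot, y to its left, z up, the work surface at z = 0. Lengths are in m, angles in degrees, forces in N, time in s.
With the tool pointing down it reaches from about 0.425 to 0.875 m from the base axis. Payload 4.7 kg.
Tool frame: the origin (TCP) lies between the finger pads; the fingertips stand env.finger_overhang ahead of it and the grasp point (between the pads) lies 5 mm behind it (env.finger_overhang is the distance from the TCP to the fingertips, in m); z points along the fingers, y is the line along which they close (so a half turn about z gives the same grasp; the last joint's range is limited). The gripper opens to 87 mm and grips with 3 to 60 N. Pads are 19 mm wide; open, the fingers measure 117 mm over their backs; the gripper's body (75 mm by 190 mm) begins 51 mm behind the grasp point.
Start: joints at [68.818, 18.392, -4.016, 83.108, 1.295, 78.541, -3.26], TCP at [0.243, -0.603, 0.237] pointing down, gripper open.
Joint ranges: [-163.93, 163.93], [-17.29, 119.83], [-79.2, 71.16], [3.27, 140.29], [-89.18, 269.18], [5.43, 117.66], [-154.24, 154.24]. Speed limits (degrees/s): [147.25, 147.25, 180, 180, 180, 180, 180].

## Interface

Orientations are given as [roll, pitch, yaw] about the fixed x, y, z axes, in that order (R = Rz(yaw) Ry(pitch) Rx(roll)).
In Python, from cell import telemetry, eyes, env, models gives the robot as it stands. The module is installed in compiled form; this text tells all that it offers.
- The arm moves only by the tool drive_tool, never from a script. Its arguments are lists of equal length, an entry for each row: "angular": the turn, a rotation vector about the tool's x, y, z in rad, a list of three; "delta_pos": the shift along the tool's x, y, z in cm, a list of three; "gripper": the finger opening in cm, from 0 to 8.7. A call has 1 to 20 rows; each row shifts and turns the commanded pose from where the row before left it, along the tool's axes as they then stand; what a row does not reach is not made up. A row lasts 1/10 s, in which the tool goes at most 50 mm and 8.59 degrees, less where a joint would pass 70% of its speed; a pose out of reach is approached as far as the arm can. A call with a gripper value outside its range is refused whole. The fingers move at their own pace and stop on an object; "squeeze" is the grip in N (left out, the last holds). Time passes only in rows, so rows that do not move let the fingers close. It gives the time, the measured TCP pose, the force, the opening and the grip force at its end, in the units of the state.
- telemetry.get_obs(): the state, without advancing time (a new reading comes with each control period).
- eyes.read_camera(name): name is "scene" or "top" or "wrist"; returns a dict with "pixels" (480x640x3 uint8, red, green, blue), "mtx" (3x3 intrinsics, pixels), "origin" and "orientation" of the camera in the world. Camera axes: x right, y down, z forward; pixel columns grow to the right and rows downward; lengths in m; the calibration is good to about 2 mm. A picture is of the moment at which its call begins. There is no depth.
- env.sign_off(): hands the job in; it is judged then, once.
Trained networks look in a picture, given as the dict that the camera call returned (one of the last four; its "shot" number tells which), for a name from the list of things; names that differ only in an ending like _2 or _b are one class to them, and where a whole thing is asked for, a point or a joint stands for the part that bears it (a point fixed in the world has none). Each returns a list of dicts, best first, with "p" (0 to 1); they miss things now and then, are a little off and sometimes report something else, mostly with a low value. They report only what shows in the picture. A call takes as long as a camera call.
- models.search_frame(picture, target): "centre" ([column, row] in pixels, amid what is visible of it).
- models.cut_out(picture, target): "pixels" (480x640 bool, what is visible of it) and "centre" ([column, row] in pixels, amid what is visible of it).
The state is a dict: "time_s": time; "qpos": joint angles; "joint_velocities": joint speeds; "effort": joint torques, N m; "tool_pos": TCP position; "tool_rot": TCP orientation; "force": force on the tool from outside, world axes, zero at the start; "wrist_torque": the same for the moment, N m; "grip_width": finger opening in m; "grasp_force": force on a finger pad.
Only numpy, scipy, OpenCV 4.12 (cv2) and the standard library are available. Lean on these libraries where they do the work, as an engineer would, in place of code of your own. Each camera call takes 0.05 s, during which the arm holds its last target. There are 200 camera calls.

## Working session

There is one attempt and no reset: what is moved stays moved. The work goes in short steps, Python scripts to look and compute and a tool call to move; the robot and the scene stay as the last step left them, time stands still between calls to the robot, and variables do not carry over. Pictures are saved under pics/ and viewed, at most 11 in all, crops included, and the job is handed in when it is done.

Besides the shell and the picture viewer there is one more tool, called as name(argument=value, ...), one argument or row to a line, values as JSON. drive_tool: Moves the arm, as the interface text tells. Its arguments: {"type":"object","properties":{"angular":{"type":"array","items":{"type":"array","items":{"type":"number"}}},"delta_pos":{"type":"array","items":{"type":"array","items":{"type":"number"}}},"gripper":{"type":"array","items":{"type":"number"}},"squeeze":{"type":"number"}},"required":["angular","delta_pos","gripper"]}

```bash
mkdir -p pics; cat > h.py <<'E'
import numpy as np, cv2
from scipy.spatial.transform import Rotation as R
from cell import telemetry, eyes, env, models
def cam(n,save=None):
    p=eyes.read_camera(n)
    if save: cv2.imwrite('pics/'+save,p['pixels'][:,:,::-1])
    return p
def Rm(o):
    o=np.array(o,float)
    return o if o.shape==(3,3) else R.from_euler('xyz',o,degrees=True).as_matrix()
def ray(p,px):
    d=np.linalg.inv(p['mtx'])@np.array([px[0],px[1],1.0]); d=Rm(p['orientation'])@d
    return np.array(p['origin']),d/np.linalg.norm(d)
def proj(p,X):
    c=Rm(p['orientation']).T@(np.array(X)-np.array(p['origin'])); u=np.array(p['mtx'])@c; return u[:2]/u[2]
def tri(rs):
    A=sum(np.eye(3)-np.outer(d,d) for o,d in rs); b=sum((np.eye(3)-np.outer(d,d))@o for o,d in rs)
    return np.linalg.solve(A,b)
E
python3 - <<'E'
from h import *
s=telemetry.get_obs(); print({k:np.round(s[k],3) for k in s}, env.finger_overhang)
for n in ['scene','top']:
    p=cam(n,n+'0.png'); print(n,p['origin'],p['orientation'],p['mtx'][0])
    for t in ['indicator','reset_grip','zero_stop','knob_foot','pointer_tip','tab_a','reset_knob']:
        try: print(t,[(np.round(r['centre']),round(r['p'],2)) for r in models.search_frame(p,t)][:3])
        except Exception as e: print(t,e)
E
```

```text
{'time_s': np.float64(0.0), 'qpos': array([68.817, 18.44 , -4.016, 83.176,  1.295, 78.539, -3.261]), 'joint_velocities': array([-0.072, -0.009, -0.004,  0.044,  0.018,  0.021, -0.02 ]), 'effort': array([-1.0000e-03, -4.9129e+01, -4.0400e-01, -3.1253e+01, -6.4000e-02,
        4.4000e-02,  0.0000e+00]), 'tool_pos': array([ 0.243, -0.602,  0.235]), 'tool_rot': array([-1.7989e+02,  5.0000e-03,  2.1993e+01]), 'force': array([ 0.284, -0.14 ,  0.386]), 'wrist_torque': array([ 0.028, -0.022, -0.033]), 'grasp_force': np.float64(0.0), 'grip_width': np.float64(0.087)} 0.014
scene [ 1.15467921 -0.2221308   0.83983674] [-137.27527557   -0.42309373   63.86996598] [449.96338667   0.         324.62917199]
indicator [(array([352., 237.]), 0.92)]
reset_grip [(array([346., 204.]), 0.78), (array([439., 208.]), 0.36)]
zero_stop [(array([358., 240.]), 0.94)]
knob_foot [(array([347., 205.]), 0.97)]
pointer_tip [(array([345., 207.]), 0.83)]
tab_a [(array([354., 197.]), 0.52), (array([336., 210.]), 0.48)]
reset_knob [(array([346., 205.]), 0.75), (array([438., 207.]), 0.45)]
top [0.43163955 0.06194065 1.05353604] [-170.88848724   -0.79347064  -89.23120378] [483.48736189   0.         327.17582344]
indicator [(array([269., 261.]), 0.62)]
reset_grip [(array([270., 272.]), 0.96)]
zero_stop [(array([272., 264.]), 0.88), (array([273., 195.]), 0.53)]
knob_foot [(array([274., 271.]), 0.79)]
pointer_tip [(array([273., 272.]), 0.61)]
tab_a []
reset_knob [(array([269., 272.]), 0.96), (array([295., 360.]), 0.7)]
```

View pics/scene0.png

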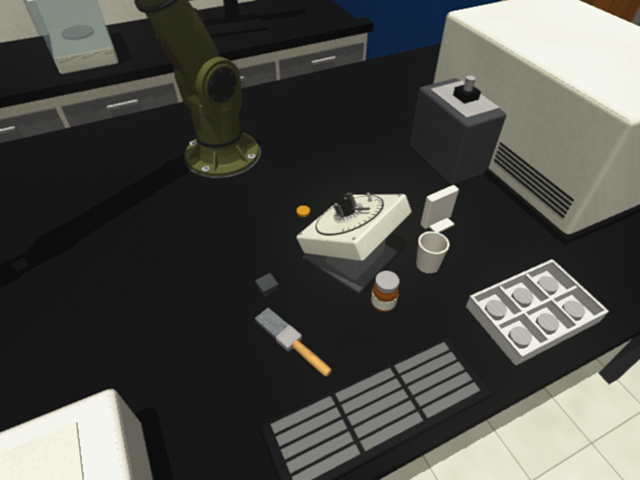

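View pics/top0.png

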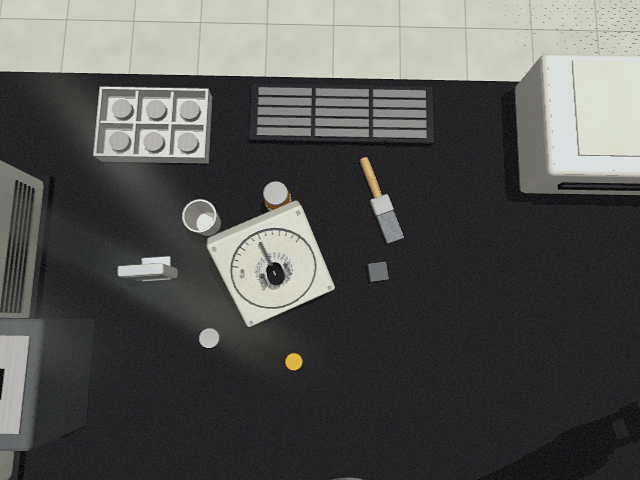

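```bash
python3 - <<'E'
from h import *
a=cam('scene');b=cam('top')
for t,pa,pb in [('knob',(346,204),(270,272))]:
    X=tri([ray(a,pa),ray(b,pb)]);print(t,X,proj(a,X),proj(b,X))
E
```

```text
knob [0.51832764 0.15292825 0.15982086] [347.7896628  203.76424479] [271.97785023 272.89267209]
```

The scene picture shows the indicator with its knob near (346,204). In the top picture the knob is near (275,272) and the pointer points up the dial to about (262,243). That puts the knob at about (0.518, 0.153, 0.16), which fits the given height, with a yaw of about 24° and the pointer mid-scale. I'll move to a hover point.

drive_tool(
  angular=[
    [0, 0, 0],
    [0, 0, 0],
    [0, 0, 0],
    [0, 0, 0],
    [0, 0, 0],
    [0, 0, 0],
    [0, 0, 0],
    [0, 0, 0],
    [0, 0, 0],
    [0, 0, 0],
    [0, 0, 0],
    [0, 0, 0],
    [0, 0, 0],
    [0, 0, 0],
    [0, 0, 0],
    [0, 0, 0],
    [0, 0, 0],
    [0, 0, 0],
    [0, 0, 0],
    [0, 0, 0],
  ],
  delta_pos=[
    [3.24, -2.31, -0.8],
    [3.24, -2.31, -0.8],
    [3.24, -2.31, -0.8],
    [3.24, -2.31, -0.8],
    [3.24, -2.31, -0.8],
    [3.24, -2.31, -0.8],
    [3.24, -2.31, -0.8],
    [3.24, -2.31, -0.8],
    [3.24, -2.31, -0.8],
    [3.24, -2.31, -0.8],
    [3.24, -2.31, -0.8],
    [3.24, -2.31, -0.8],
    [1.1, -4, 0],
    [1.1, -4, 0],
    [1.1, -4, 0],
    [1.1, -4, 0],
    [1.1, -4, 0],
    [1.1, -4, 0],
    [1.1, -4, 0],
    [1.1, -4, 0],
  ],
  gripper=[6.2, 6.2, 6.2, 6.2, 6.2, 6.2, 6.2, 6.2, 6.2, 6.2, 6.2, 6.2, 6.2, 6.2, 6.2, 6.2, 6.2, 6.2, 6.2, 6.2],
)

```text
time_s: 2.9
tool_pos: [0.4614, 0.1312, 0.3329]
tool_rot: [179.9, -0.0, 22.0]
force: [1.1, 0.5, -0.7]
grip_width: 0.0619
grasp_force: 0.0
```

drive_tool(
  angular=[
    [0, 0.105, 0],
    [0, 0.105, 0],
    [0, 0.105, 0],
    [0, 0.105, 0],
    [0, 0.104, 0],
    [0, 0, 0],
    [0, 0, 0],
  ],
  delta_pos=[
    [0, 0, 0],
    [0, 0, 0],
    [0, 0, 0],
    [0, 0, 0],
    [0, 0, 0],
    [0, 0, 0],
    [0, 0, 0],
  ],
  gripper=[6.2, 6.2, 6.2, 6.2, 6.2, 6.2, 6.2],
)

```text
time_s: 3.6
tool_pos: [0.4709, 0.1304, 0.3352]
tool_rot: [179.0, -18.4, 22.2]
force: [0.6, -1.1, -0.6]
grip_width: 0.062
grasp_force: 0.0
```

```bash
python3 - <<'E'
from h import *
p=cam('wrist'); cv2.imwrite('pics/w1.png',p['pixels'][:,:,::-1])
s=telemetry.get_obs(); print({k:np.round(s[k],3) for k in ['time_s','qpos','tool_pos','tool_rot','grip_width']})
print(p['origin'],p['orientation'],p['mtx'])
for t in ['reset_grip','zero_stop','knob_foot','pointer_tip','tab_a','indicator']:
    print(t,[(np.round(r['centre']),round(r['p'],2)) for r in models.search_frame(p,t)][:3])
E
```

```text
{'time_s': np.float64(3.65), 'qpos': array([ -2.788, -16.736, -12.114, 109.32 ,  -5.059,  68.76 , -81.943]), 'tool_pos': array([0.471, 0.129, 0.335]), 'tool_rot': array([178.999, -18.349,  22.107]), 'grip_width': np.float64(0.062)}
[0.48470887 0.13824342 0.49651517] [-175.65604012   -0.9580142   -68.07963793] [[402.67079938   0.         315.9309837 ]
 [  0.         402.67079938 246.06937698]
 [  0.           0.           1.        ]]
reset_grip [(array([313., 236.]), 0.78)]
zero_stop [(array([314., 199.]), 0.71)]
knob_foot [(array([312., 233.]), 0.71)]
pointer_tip [(array([314., 237.]), 0.8)]
tab_a [(array([346., 236.]), 0.75), (array([288., 239.]), 0.55)]
indicator [(array([314., 201.]), 0.86), (array([313., 237.]), 0.47)]
```

View pics/w1.png

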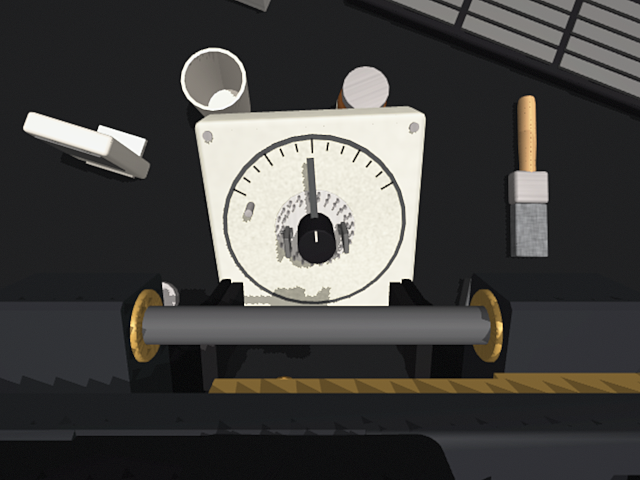

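The wrist picture shows the knob end at (317,236), the pointer tip at (310,159), the zero post at (248,212), the scale ends at (234,192) and (391,186), and the dial circle. The tilt is only 18° because j2 is at its limit, and moving forward will relieve that. Next I'll fit the indicator pose.

```bash
cat > fit.py <<'E'
from h import *
from scipy.optimize import least_squares
def pose(v):
    x,y,yw=v[:3]; Rw=R.from_euler('z',yw).as_matrix()
    n=Rw@np.array([-.5,0,.866]); up=Rw@np.array([.866,0,.5]); left=np.cross(n,up)
    return np.array([x,y,.135]),n,up,left
def pt(v,r,a,h): # a ccw from up
    F,n,up,left=pose(v); return F+h*n+r*(np.cos(a)*up+np.sin(a)*left)
E
python3 - <<'E'
from fit import *
p=cam('wrist')
t=np.pi/3
def res(v):
    m=[(pt(v,0,0,.044),(317,237)),(pt(v,.066,v[3],.018),(310,158)),
       (pt(v,v[4],t,0),(233,193)),(pt(v,v[4],-t,0),(392,186)),(pt(v,v[4],0,0),(313,137)),
       (pt(v,.095*2**.5,np.pi/4,0),(195,117)),(pt(v,.095*2**.5,-np.pi/4,0),(427,108)),(pt(v,.06,t,.024),(247,214))]
    return np.array([proj(p,X)-np.array(u) for X,u in m]).ravel()
s=least_squares(res,[.53,.16,.42,0,.08],loss='soft_l1',f_scale=2)
v=s.x; print('xy',v[:2],'yaw,pointer ccw from up',np.degrees(v[2:4]),'r',v[4]); print(np.round(res(v).reshape(-1,2),1))
F,n,up,left=pose(v); th=v[3]
q=telemetry.get_obs(); T=Rm(q['tool_rot']); P=np.array(q['tool_pos'])
gx=np.cos(th)*up+np.sin(th)*left; G=np.column_stack([gx,np.cross(-n,gx),-n])
print('grip',F+.03*n,'n',n)
print('rotvec tool',R.from_matrix(T.T@G).as_rotvec())
for h in (.15,.10): print(h,F+h*n,'shift tool cm',T.T@(F+h*n-P)*100)
b=cam('top'); print('top check knob',proj(b,F+.044*n),'tip',proj(b,pt(v,.066,th,.018)))
a=cam('scene'); print('scene knob',proj(a,F+.044*n))
E
```

```text
xy [0.5307252  0.14749313] yaw,pointer ccw from up [24.32801866  1.85811823] r 0.07827935555937149
[[-0.3  9.6]
 [-0.  -0.4]
 [ 1.2 -5.9]
 [-0.6 -5.8]
 [-1.6  0.4]
 [-3.5  3.9]
 [ 1.3  3.4]
 [ 3.8 -8.1]]
grip [0.51705718 0.14131373 0.16098   ] n [-0.45560096 -0.20598     0.866     ]
rotvec tool [ 0.03155562  0.20395035 -0.06937952]
0.15 [0.46238506 0.11659613 0.2649    ] shift tool cm [-3.45645172  0.56015815  6.25783203]
0.1 [0.48516511 0.12689513 0.2216    ] shift tool cm [-2.4502116   0.36839246 11.15166557]
top check knob [279.09132646 276.47928623] tip [262.66037553 241.15899594]
scene knob [340.61014046 199.12635027]
```

```bash
python3 - <<'E'
from h import *
im=cv2.imread('pics/w1.png')[95:310,190:435]
cv2.imwrite('pics/w1z.png',cv2.resize(im,None,fx=2.75,fy=2.75,interpolation=cv2.INTER_CUBIC))
E
```

```text
(no output)
```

View pics/w1z.png

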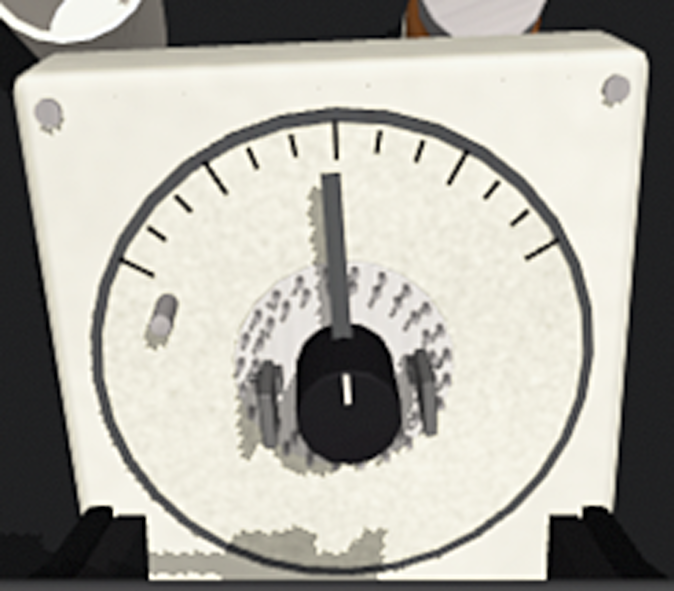

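```bash
cat > est.py <<'E'
from fit import *
def run(p,obs,x0=[.53,.16,.42,0,.08]):
    t=np.pi/3; P=np.radians(66.2)
    def res(v):
        m=dict(knob=pt(v,0,0,.044),tip=pt(v,.066,v[3],.018),L=pt(v,v[4],t,0),Rr=pt(v,v[4],-t,0),mid=pt(v,v[4],0,0),bot=pt(v,v[4],np.pi,0),post=pt(v,.06,P,.024),foot=pt(v,.06,P,0))
        return np.array([proj(p,m[k])-np.array(obs[k]) for k in obs]).ravel()
    s=least_squares(res,x0,loss='soft_l1',f_scale=2); v=s.x
    print('xy',v[:2],'yaw,pointer ccw from up',np.degrees(v[2:4]),'r',v[4]); print(list(obs),np.round(res(v).reshape(-1,2),1).tolist())
    F,n,up,left=pose(v); th=v[3]
    q=telemetry.get_obs(); T=Rm(q['tool_rot']); Q=np.array(q['tool_pos'])
    gx=np.cos(th)*up+np.sin(th)*left; G=np.column_stack([gx,np.cross(-n,gx),-n])
    print('rotvec tool',R.from_matrix(T.T@G).as_rotvec(),'pos',Q)
    for h in (.15,.10,.032): print(h,F+h*n,'shift tool cm',T.T@(F+h*n-Q)*100,'in goal frame',G.T@(F+h*n-Q)*100)
    return v
E
python3 - <<'E'
from est import *
p=cam('wrist')
v=run(p,dict(knob=(316.5,247),tip=(310.4,158.3),L=(234.4,189.5),Rr=(392.9,182.3),mid=(311.8,137.9),bot=(317.3,303),post=(248.5,213.5),foot=(251,203.4)))
F,n,*_=pose(v)
b=cam('top'); print('top check knob',proj(b,F+.044*n),'tip',proj(b,pt(v,.066,v[3],.018)))
a=cam('scene'); print('scene knob',proj(a,F+.044*n))
E
```

```text
xy [0.52931161 0.14749879] yaw,pointer ccw from up [24.04213361  1.93287517] r 0.07905543875198216
['knob', 'tip', 'L', 'Rr', 'mid', 'bot', 'post', 'foot'] [[0.3, 1.3], [0.1, 1.0], [-0.6, -1.8], [-0.2, -0.6], [0.3, 0.1], [-0.1, -2.3], [-0.3, 0.4], [0.4, 0.6]]
rotvec tool [ 0.02866706  0.20365759 -0.06512878] pos [0.47187484 0.12826361 0.33509383]
0.15 [0.46081815 0.11694317 0.2649    ] shift tool cm [-3.58796544  0.52962137  6.21464202] in goal frame [-4.80048994  0.42168349  5.34331007]
0.1 [0.48364931 0.12712838 0.2216    ] shift tool cm [-2.5822293   0.35436762 11.10919828] in goal frame [-4.80048994  0.42168349 10.34309007]
0.032 [0.51469967 0.14098026 0.162712  ] shift tool cm [-1.21442816  0.11602251 17.76579478] in goal frame [-4.80048994  0.42168349 17.14279087]
top check knob [279.00981922 277.27767732] tip [262.70727202 241.8880664 ]
scene knob [340.34680257 198.71011937]
```

The fit residuals are about 1 px. The knob is at 58° from the stop. Next I'll move to 100 mm out and align.

drive_tool(
  angular=[
    [0, 0, 0],
    [0, 0, 0],
    [0, 0, 0],
    [0, 0, 0],
    [0.0096, 0.0679, -0.0217],
    [0.0096, 0.0679, -0.0217],
    [0.0096, 0.0679, -0.0217],
    [0, 0, 0],
    [0, 0, 0],
    [0, 0, 0],
  ],
  delta_pos=[
    [-0.65, 0.09, 2.78],
    [-0.65, 0.09, 2.78],
    [-0.65, 0.09, 2.78],
    [-0.65, 0.09, 2.78],
    [0, 0, 0],
    [0, 0, 0],
    [0, 0, 0],
    [0, 0, 0],
    [0, 0, 0],
    [0, 0, 0],
  ],
  gripper=[6.2, 6.2, 6.2, 6.2, 6.2, 6.2, 6.2, 6.2, 6.2, 6.2],
)

```text
time_s: 5.25
tool_pos: [0.4985, 0.1306, 0.2172]
tool_rot: [179.1, -29.5, 26.3]
force: [0.7, -0.4, -0.3]
grip_width: 0.0617
grasp_force: 0.0
```

```bash
python3 - <<'E'
from h import *
p=cam('wrist','w2.png')
from fit import *
v=[.52931,.1475,np.radians(24.04),np.radians(1.93)]
F,n,up,left=pose(v); th=v[3]
q=telemetry.get_obs(); T=Rm(q['tool_rot']); Q=np.array(q['tool_pos'])
gx=np.cos(th)*up+np.sin(th)*left; G=np.column_stack([gx,np.cross(-n,gx),-n])
print(q['time_s'],q['qpos'],Q,q['tool_rot'],q['force']);print('rot',R.from_matrix(T.T@G).as_rotvec())
for h in(.1,.05,.032): print(T.T@(F+h*n-Q)*100)
for nm,X in dict(knob=pt(v,0,0,.044),tip=pt(v,.066,th,.018),post=pt(v,.06,np.radians(66.2),.024)).items(): print(nm,proj(p,X))
E
```

```text
5.3 [ -3.24431054 -17.23403866  -9.10364179 126.4902884  -12.71692006
  42.19890643 -69.23126223] [0.49847039 0.13061179 0.2171893 ] [179.09942121 -29.46043113  26.35760005] [-0.04312422 -0.12032342  0.07311081]
rot [-0.00449696  0.00907727  0.00151398]
[-1.07411023 -0.32871194 -1.11859999]
[-1.02874272 -0.30619369  3.88103346]
[-1.01241042 -0.29808711  5.68090151]
knob [308.75370422 298.61288496]
tip [309.44638912 164.14530041]
post [209.85204666 239.53501636]
```

View pics/w2.png

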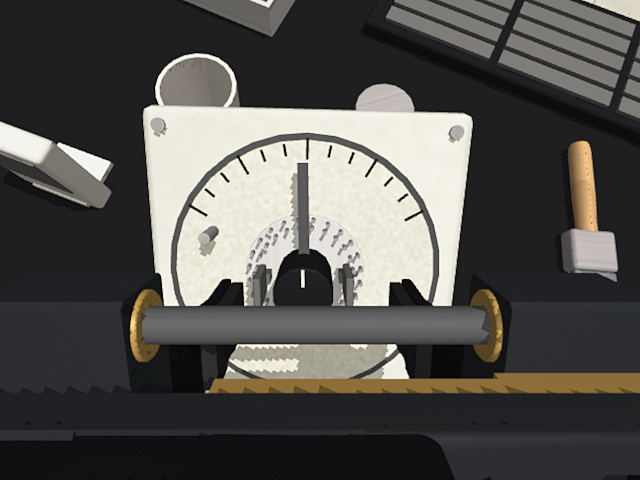

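The closer view has the tip at (303,163), the post at (206,240), the scale ends at (189,205) and (423,212), the mid tick at (306,137) and the knob centred on column 303. That is about 5 px left of the prediction, so I'll refit.

```bash
python3 - <<'E'
from est import *
p=cam('wrist')
im=p['pixels'][120:310,160:450,::-1]
cv2.imwrite('pics/w2z.png',cv2.resize(im,None,fx=2.75,fy=2.75,interpolation=cv2.INTER_CUBIC))
v=run(p,dict(tip=(303,163),L=(189,205),Rr=(423,212),mid=(306,137),post=(206,240),foot=(213,230),knob=(303,294)))
b=cam('top'); F,n,*_=pose(v)
E
```

```text
xy [0.52852975 0.15077454] yaw,pointer ccw from up [24.88532094  1.47573371] r 0.07955022851698891
['tip', 'L', 'Rr', 'mid', 'post', 'foot', 'knob'] [[0.0, 0.1], [0.4, -0.9], [-0.9, -2.7], [1.2, 0.1], [-2.4, -0.2], [1.2, 0.4], [0.0, 3.4]]
rotvec tool [ 0.0028224   0.00916267 -0.00331827] pos [0.49847186 0.13061829 0.21713493]
0.15 [0.46049336 0.11921428 0.2649    ] shift tool cm [-1.0538359 -0.5688743 -6.0913877] in goal frame [-0.99604273 -0.58945284 -6.09901019]
0.1 [0.48317215 0.12973437 0.2216    ] shift tool cm [-1.00804778 -0.58306173 -1.09172749] in goal frame [-0.99604273 -0.58945284 -1.09923019]
0.032 [0.51401532 0.14404169 0.162712  ] shift tool cm [-0.94577592 -0.60235665  5.70781039] in goal frame [-0.99604273 -0.58945284  5.70047061]
```

View pics/w2z.png

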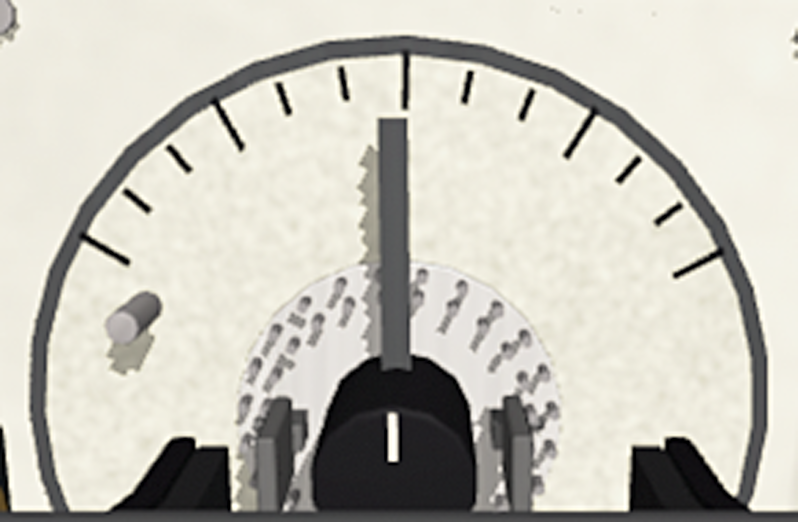

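The zoomed view agrees: the knob sits about 6–7 mm to the left of the finger midline (-y of the tool). I'll shift and go to about 65 mm out.

drive_tool(
  angular=[
    [0.0, 0.003, 0],
    [0.0, 0.003, 0],
    [0, 0.003, 0],
    [0, 0, 0],
    [0, 0, 0],
  ],
  delta_pos=[
    [-0.3, -0.2, 0.8],
    [-0.3, -0.2, 0.8],
    [-0.4, -0.2, 0.8],
    [0, 0, 0],
    [0, 0, 0],
  ],
  gripper=[6.2, 6.2, 6.2, 6.2, 6.2],
)

```text
time_s: 5.9
tool_pos: [0.4981, 0.1367, 0.1896]
tool_rot: [179.1, -29.9, 26.3]
force: [-0.8, 0.7, -0.3]
grip_width: 0.0618
grasp_force: 0.0
```

```bash
cat > err.py <<'E'
from fit import *
def err(v=[.52853,.15077,np.radians(24.885),np.radians(1.476)],hs=(.05,.032)):
    F,n,up,left=pose(v); th=v[3]
    q=telemetry.get_obs(); T=Rm(q['tool_rot']); Q=np.array(q['tool_pos'])
    gx=np.cos(th)*up+np.sin(th)*left; G=np.column_stack([gx,np.cross(-n,gx),-n])
    print(q['time_s'],np.round(q['qpos'],1),Q,q['tool_rot'],'F',np.round(G.T@q['force'],1),'M',np.round(q['wrist_torque'],2),'w',q['grip_width'],q['grasp_force']);print('rot',R.from_matrix(T.T@G).as_rotvec(),'h',(Q-F)@n,'wrt G cm',G.T@(F-Q)*100)
    for h in hs: print(h,T.T@(F+h*n-Q)*100)
E
python3 - <<'E'
from err import *
p=cam('wrist'); err()
im=p['pixels'][120:330,160:470,::-1]
cv2.imwrite('pics/w3z.png',cv2.resize(im,None,fx=2.5,fy=2.5,interpolation=cv2.INTER_CUBIC))
E
```

```text
5.95 [ -3.7 -15.8  -9.8 128.9 -13.1  37.9 -69.3] [0.49853221 0.13664066 0.19029042] [179.12614853 -29.94474002  26.32643859] F [0.4 0.3 0.6] M [-0.29  0.5   0.01] w 0.062189252669530654 0.0
rot [ 0.00267171  0.00084536 -0.00396047] h 0.06446061805342128 wrt G cm [ 0.10744609 -0.01668402  6.44606181]
0.05 [ 0.10859648 -0.02097652  1.446172  ]
0.032 [ 0.11010857 -0.02578848  3.24612533]
```

View pics/w3z.png

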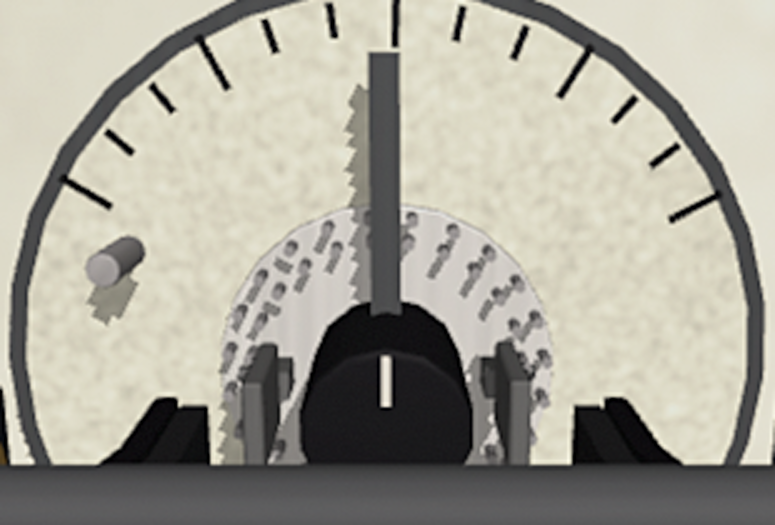

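The fingers now straddle the knob with about 1 mm of offset left. I'll shift -1 mm in y and go down to 32 mm.

drive_tool(
  angular=[
    [0, 0, 0],
    [0, 0, 0],
    [0, 0, 0],
    [0, 0, 0],
    [0, 0, 0],
    [0, 0, 0],
    [0, 0, 0],
  ],
  delta_pos=[
    [0, -0.05, 0.65],
    [0.1, -0.05, 0.65],
    [0, 0, 0.65],
    [0, 0, 0.65],
    [0, 0, 0.65],
    [0, 0, 0],
    [0, 0, 0],
  ],
  gripper=[6.2, 6.2, 6.2, 6.2, 6.2, 6.2, 6.2],
)

```text
time_s: 6.65
tool_pos: [0.5135, 0.1447, 0.1623]
tool_rot: [179.1, -29.9, 26.3]
force: [0.6, -0.3, 0.2]
grip_width: 0.0617
grasp_force: 0.0
```

```bash
python3 -c "
from err import *
err()"
```

```text
6.65 [ -3.9 -11.6 -10.6 129.1 -12.8  33.3 -69.9] [0.51350658 0.14465052 0.16233111] [179.13704187 -29.91227736  26.32491841] F [0.4 0.6 0.1] M [-0.25  0.5  -0.01] w 0.061691879247173294 0.0
rot [ 0.0024937   0.00141186 -0.00397571] h 0.031770554305962165 wrt G cm [0.03468116 0.07796756 3.17705543]
0.05 [ 0.0324273   0.08238284 -1.82261211]
0.032 [ 0.03495965  0.07788924 -0.0226591 ]
```

drive_tool(
  angular=[
    [0, 0, 0],
    [0, 0, 0],
    [0, 0, 0],
    [0, 0, 0],
    [0, 0, 0],
    [0, 0, 0],
  ],
  delta_pos=[
    [0, 0, 0],
    [0, 0, 0],
    [0, 0, 0],
    [0, 0, 0],
    [0, 0, 0],
    [0, 0, 0],
  ],
  gripper=[5.0, 4.5, 4.0, 4.0, 4.0, 4.0],
  squeeze=30,
)

```text
time_s: 7.25
tool_pos: [0.5136, 0.1446, 0.1633]
tool_rot: [179.1, -30.0, 26.3]
force: [-4.1, -1.2, 5.6]
grip_width: 0.0422
grasp_force: 30.0
```

```bash
python3 -c "
from err import *
err()"
```

```text
7.25 [ -3.9 -11.6 -10.6 129.  -12.7  33.4 -69.9] [0.51362703 0.1446015  0.16329884] [179.1090662  -29.97140999  26.33756729] F [-0.9 -0.7 -7. ] M [-0.37  0.84  0.08] w 0.04223316187910802 30.00128670756567
rot [ 0.00287371  0.00037796 -0.00379867] h 0.032564291311421946 wrt G cm [-0.02111749  0.06701206  3.25642913]
0.05 [-0.02151262  0.07210569 -1.74318127]
0.032 [-0.02084213  0.06693185  0.05677157]
```

Squeezed to 42.2 mm, so both tabs are fully in, and the side force is small. Now I'll turn anticlockwise (-z of the tool).

drive_tool(
  angular=[
    [0, 0, -0.04],
    [0, 0, -0.06],
    [0, 0, -0.06],
    [0, 0, -0.06],
    [0, 0, -0.06],
    [0, 0, -0.06],
    [0, 0, -0.06],
    [0, 0, 0],
  ],
  delta_pos=[
    [0, 0, 0],
    [0, 0, 0],
    [0, 0, 0],
    [0, 0, 0],
    [0, 0, 0],
    [0, 0, 0],
    [0, 0, 0],
    [0, 0, 0],
  ],
  gripper=[4, 4, 4, 4, 4, 4, 4, 4],
)

```text
time_s: 8.05
tool_pos: [0.5137, 0.1445, 0.1633]
tool_rot: [166.5, -27.0, 52.3]
force: [-3.9, -2.4, 5.6]
grip_width: 0.0421
grasp_force: 30.0
```

```bash
python3 -c "
from err import *
err()
p=cam('wrist','w4.png')"
```

```text
8.05 [ -7.6 -11.7  -7.3 129.2 -11.3  33.3 -48.1] [0.51369127 0.14454475 0.16332992] [166.52689785 -27.04965728  52.33034394] F [-1.1  0.5 -7.1] M [-0.39  0.75  0.07] w 0.042141824974527384 30.000714783191142
rot [0.00283972 0.00082817 0.39722774] h 0.03257400795246034 wrt G cm [-0.02544581  0.05904643  3.2574008 ]
0.05 [-0.0486841   0.0491428  -1.74223076]
0.032 [-0.0462304   0.04445698  0.05772187]
```

View pics/w4.png

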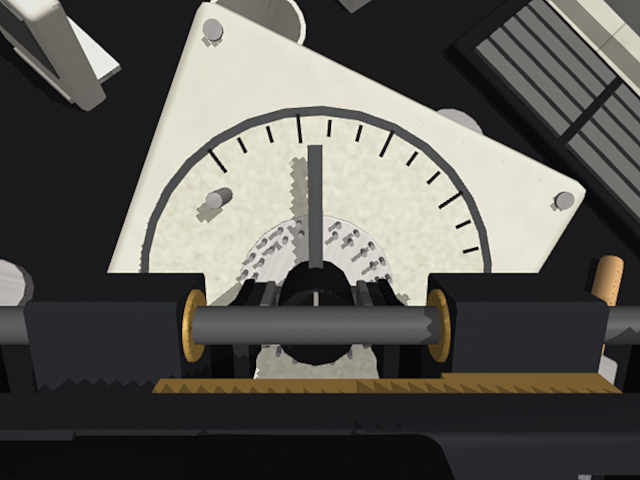

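The knob follows the tool: the pointer is now about 35° from the stop, with no slip. I'll carry on.

drive_tool(
  angular=[
    [0, 0, -0.06],
    [0, 0, -0.06],
    [0, 0, -0.06],
    [0, 0, -0.06],
    [0, 0, -0.06],
    [0, 0, -0.06],
    [0, 0, -0.06],
    [0, 0, -0.06],
    [0, 0, -0.06],
    [0, 0, 0],
  ],
  delta_pos=[
    [0, 0, 0],
    [0, 0, 0],
    [0, 0, 0],
    [0, 0, 0],
    [0, 0, 0],
    [0, 0, 0],
    [0, 0, 0],
    [0, 0, 0],
    [0, 0, 0],
    [0, 0, 0],
  ],
  gripper=[4, 4, 4, 4, 4, 4, 4, 4, 4, 4],
)

```text
time_s: 9.1
tool_pos: [0.5138, 0.1445, 0.1634]
tool_rot: [154.6, -16.5, 83.7]
force: [-4.5, -2.2, 5.2]
grip_width: 0.0417
grasp_force: 30.0
```

```bash
python3 -c "
from err import *
err()
q=telemetry.get_obs();print(Rm(q['tool_rot']).T@q['wrist_torque'])
p=cam('wrist','w5.png')"
```

```text
9.1 [-12.6 -11.8  -2.7 129.3  -9.4  33.2 -18.9] [0.51378577 0.14452917 0.16335422] [154.57209177 -16.48295213  83.71750017] F [-1.7  0.1 -7. ] M [-0.4   0.73  0.01] w 0.041732556331446034 30.000648231807645
rot [0.00270952 0.00145054 0.93651976] h 0.0325554640225194 wrt G cm [-0.03337608  0.05345131  3.2555464 ]
0.05 [-0.06706783  0.00775543 -1.74410372]
0.032 [-0.06270058  0.00469651  0.05584878]
[ 0.65364648 -0.51153595 -0.04436015]
```

View pics/w5.png

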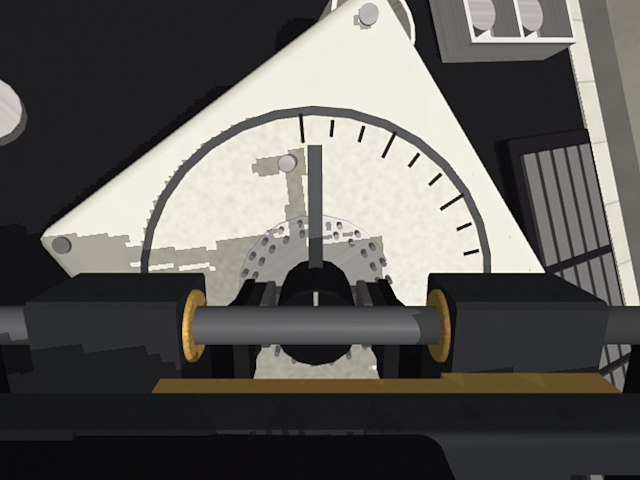

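The post's right edge is at column 298 and the pointer's left edge at 308, so about 5° remains. I'll creep in.

drive_tool(
  angular=[
    [0, 0, -0.025],
    [0, 0, -0.025],
    [0, 0, -0.025],
    [0, 0, -0.015],
    [0, 0, 0],
  ],
  delta_pos=[
    [0, 0, 0],
    [0, 0, 0],
    [0, 0, 0],
    [0, 0, 0],
    [0, 0, 0],
  ],
  gripper=[4, 4, 4, 4, 4],
)

```text
time_s: 9.65
tool_pos: [0.5138, 0.1445, 0.1633]
tool_rot: [153.3, -14.3, 88.4]
force: [-4.4, -1.3, 5.4]
grip_width: 0.0419
grasp_force: 30.0
```

```bash
cat > t.py <<'E'
from err import *
err(hs=())
q=telemetry.get_obs();print('tool torque',Rm(q['tool_rot']).T@q['wrist_torque'])
E
python3 t.py
```

```text
9.65 [-13.4 -11.8  -2.  129.3  -9.1  33.1 -14.1] [0.51379581 0.1444972  0.16331799] [153.33646001 -14.29389368  88.38751419] F [-1.2 -0.7 -7. ] M [-0.15  0.75 -0.27] w 0.04187878994334661 30.00103533267975
rot [0.00249547 0.00142863 1.02389331] h 0.032526262227509706 wrt G cm [-0.03110349  0.05018619  3.25262622]
tool torque [ 0.65228418 -0.3580528   0.3214848 ]
```

The torque jumped to 0.32 N·m, so the pointer has met the post. I'll add a small push to confirm.

drive_tool(
  angular=[
    [0, 0, -0.015],
    [0, 0, 0],
  ],
  delta_pos=[
    [0, 0, 0],
    [0, 0, 0],
  ],
  gripper=[4, 4],
)

```text
time_s: 9.85
tool_pos: [0.5138, 0.1445, 0.1634]
tool_rot: [153.2, -14.0, 89.1]
force: [-4.4, -1.4, 4.8]
grip_width: 0.0418
grasp_force: 30.0
```

```bash
python3 t.py; python3 -c "
from h import *
p=cam('wrist')
im=p['pixels'][100:300,220:440,::-1]
cv2.imwrite('pics/w6z.png',cv2.resize(im,None,fx=2.5,fy=2.5,interpolation=cv2.INTER_CUBIC))"
```

```text
9.85 [-13.5 -11.8  -1.9 129.3  -9.1  33.1 -13.4] [0.51382348 0.1445043  0.16336962] [153.16290773 -13.96761019  89.09780139] F [-1.5 -0.6 -6.5] M [ 0.    0.85 -0.51] w 0.041786354792738144 30.000812632988527
rot [0.00232408 0.00114838 1.03719198] h 0.03255693230938735 wrt G cm [-0.03610253  0.04953697  3.25569323]
tool torque [ 0.6971799  -0.32519371  0.62298533]
```

View pics/w6z.png

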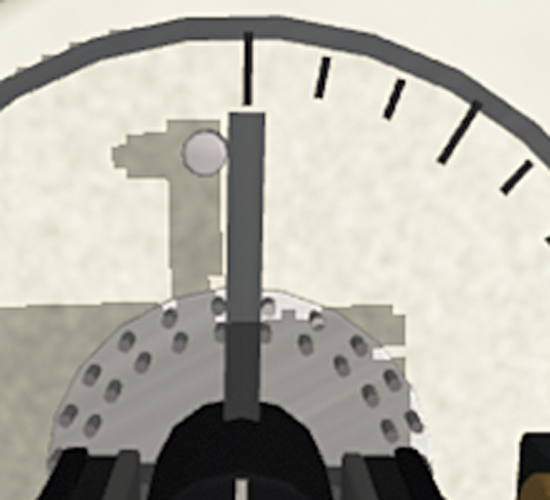

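The pointer lies against the post and on the zero tick. I'll ease the torque a little, release and retreat along the axis.

drive_tool(
  angular=[
    [0, 0, 0.012],
    [0, 0, 0],
    [0, 0, 0],
    [0, 0, 0],
    [0, 0, 0],
    [0, 0, 0],
    [0, 0, 0],
  ],
  delta_pos=[
    [0, 0, 0],
    [0, 0, 0],
    [0, 0, 0],
    [0, 0, 0],
    [0, 0, 0],
    [0, 0, 0],
    [0, 0, 0],
  ],
  gripper=[4, 4.5, 5, 5.5, 6, 6.2, 6.2],
)

```text
time_s: 10.6
tool_pos: [0.5132, 0.1447, 0.1621]
tool_rot: [153.4, -14.1, 88.7]
force: [-0.3, 0.1, 0.2]
grip_width: 0.0611
grasp_force: 0.0
```

drive_tool(
  angular=[
    [0, 0, 0],
    [0, 0, 0],
    [0, 0, 0],
    [0, 0, 0],
    [0, 0, 0],
    [0, 0, 0],
    [0, 0, 0],
    [0, 0, 0],
  ],
  delta_pos=[
    [0, 0, -0.6],
    [0, 0, -0.6],
    [0, 0, -0.6],
    [0, 0, -0.6],
    [0, 0, -0.6],
    [0, 0, -0.6],
    [0, 0, 0],
    [0, 0, 0],
  ],
  gripper=[6.2, 6.2, 6.2, 6.2, 6.2, 6.2, 6.2, 6.2],
)

```text
time_s: 11.4
tool_pos: [0.4973, 0.1371, 0.1941]
tool_rot: [153.3, -14.1, 88.7]
force: [-0.3, -0.7, -0.3]
grip_width: 0.0623
grasp_force: 0.0
```

```bash
python3 t.py; python3 -c "
from h import *
p=cam('wrist')
im=p['pixels'][100:330,180:460,::-1]
cv2.imwrite('pics/w7z.png',cv2.resize(im,None,fx=2.5,fy=2.5,interpolation=cv2.INTER_CUBIC))"
```

```text
11.4 [-12.3 -16.4  -2.5 129.   -9.   38.1 -13.9] [0.49726083 0.13713246 0.19408533] [153.28713946 -14.14623208  88.65244153] F [-0.6  0.5 -0. ] M [-0.24  0.48 -0.05] w 0.06225778617701101 0.0
rot [0.00239049 0.00184046 1.02905487] h 0.06822020242579438 wrt G cm [-2.83293557e-03  7.86157405e-02  6.82202024e+00]
tool torque [ 0.452188   -0.29752921  0.03089519]
```

View pics/w7z.png

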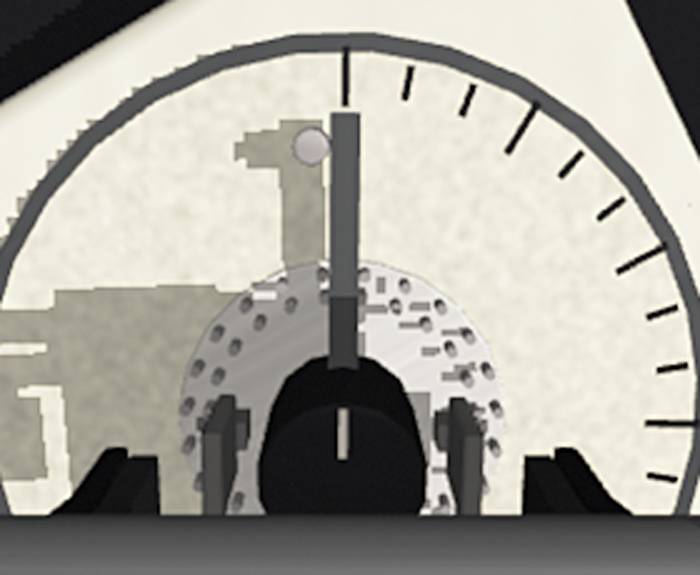

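The pointer rests against the post. The tabs are back out, with the same spread as before the squeeze, and the gripper is clear.

```bash
python3 -c "
from cell import env
print(env.sign_off())"
```

```text
the job is handed in; nothing more can be done
None
```

The peak pointer is back against its zero stop with the tabs sprung out and the gripper clear, as the last wrist picture shows; I handed the job in at about 11.4 s, and the sign-off returned no verdict.

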